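Hold the freshly drilled cover over the sign's power-supply housing

TASK

Slide the aluminium cover plate by its red handle out of the open front of the drilling jig, then carry it to the grey power-supply housing and hold it level about 15 mm above the rim, turned so that each of its three holes is straight over its threaded hole and the whole thread mouth shows through it, ready for a colleague to drive the screws. Do not put it down at the end: finish while gripping it, motionless and not touching the housing. Leave the mug, screwdriver, tape and parts bin where they are.

Things in the scene. Friction and masses are not known exactly. Their poses are not given: they have to be found in the camera images.
- cover: Loose aluminium cover plate, 140 (x) x 110 (y) x 4 mm, about 0.25 kg (varies), lying flat in the jig, a red handle on its middle, over its centre of mass. Origin: centre of its underside, z up. Three through holes, 14 mm across, at (-52, 38), (-52, -38) and (54, 0) mm in its x, y: two near the -x edge, one at the +x edge
- grip (a point): Centre of the bar of the cover's red U-shaped handle, 34 mm above the plate's underside; axes as the cover. The bar is 14 mm thick (x), 64 mm long (y), 20 mm high, from 24 to 44 mm above the underside, on two legs 14 x 12 mm at y = +-26 mm. Grip it from above across its x
- jig: Fixed drilling jig: dark steel base, x -120 to +80 mm, 150 mm wide, 12 mm high, on which the cover lies. Origin: on the bench, under the cover's centre when fully in; axes as the cover. Blue guides 7 mm high beside the cover (2 mm play a side, x -72 to +78) and a backstop behind it at x = +72. The front (-x) is open. The cover starts 0 to 20 mm short of fully in
- lip_front (a point): Middle of the line between the front ends of the jig's two yellow lips, 23 mm above the bench (lip tops), 1 mm to -x of the jig's origin. From here the lips run 75 mm to +x and reach 9 mm in over the cover's side edges, with 3 mm of play above the plate: it cannot be lifted until its origin is drawn beyond x = -71 mm in the jig's frame
- box: Fixed grey power-supply housing, 140 (x) x 110 (y) x 60 mm, open on top, copper transformer inside (below 50 mm), black cable glands on its +x end. Origin: centre of its underside, on the bench. Rim and boss tops are 60 mm up. Three threaded holes in the cover's pattern, (-52, 38), (-52, -38), (54, 0) mm, 6 mm black mouths in brass: the cover fits one way, x along x
- mug: bystander: blue mug, 80 mm across, 92 mm high; origin at the centre of its foot
- screwdriver: bystander: screwdriver lying on the bench, about 200 mm long along its x; origin on its underside
- tape: bystander: roll of yellow tape lying flat, 100 mm across, 24 mm high; origin at the centre of its underside
- bin: bystander: black open parts bin, 100 x 140 x 45 mm, with small screws; origin at the centre of its underside
- cover_hole0 (a point): centre of the cover's hole at its -x edge, +y side, on the underside
- thread0 (a point): centre of the housing's threaded hole at its -x edge, +y side, at the boss top (60 mm above the bench); belongs under cover_hole0
- cover_hole1 (a point): centre of the cover's hole at its -x edge, -y side, on the underside
- thread1 (a point): centre of the housing's threaded hole at its -x edge, -y side, at the boss top (60 mm above the bench); belongs under cover_hole1
- cover_hole2 (a point): centre of the cover's hole at its +x edge, middle, on the underside
- thread2 (a point): centre of the housing's threaded hole at its +x edge, middle, at the boss top (60 mm above the bench); belongs under cover_hole2
Mind the look-alikes: they are no part of the job. Several things have the shape of the jig; the one meant has the colours described above.

How it is judged (in metres and radians):
On the way:
1. the cover is slid out of the jig's open front, low along its guides, clear of the lips (x of cover in the frame of jig below -0.071 m and z of cover in the frame of jig below 0.06 m and horizontal distance between cover and jig below 0.25 m).
At the end, for the whole second after the job is handed in: The cover is gripped by the fingers, still (under 20 mm/s and 0.1 rad/s), level within 0.08 rad, touching neither housing nor jig; each of its holes (at the underside) is within 4 mm, horizontally, of its own threaded hole and 5 to 30 mm above the housing's rim (horizontal distance between cover_hole0 and thread0 below 0.004 m and z of cover_hole0 in the frame of box between 0.065 and 0.09 m and horizontal distance between cover_hole1 and thread1 below 0.004 m and z of cover_hole1 in the frame of box between 0.065 and 0.09 m and horizontal distance between cover_hole2 and thread2 below 0.004 m and z of cover_hole2 in the frame of box between 0.065 and 0.09 m and angle between cover's own z axis and vertical below 0.08 rad and contact force between the fingers and cover above 1 N and contact force between cover and box below 0.1 N and contact force between cover and jig below 0.1 N and linear speed of cover below 0.02 m/s and angular speed of cover below 0.1 rad/s); the arm keeps its last pose, push and grip.
It fails at once if the blue mug is pushed more than 40 mm from its place (distance of mug from where it was at the start of the episode above 0.04 m).
It fails at once if the screwdriver is pushed more than 40 mm from its place (distance of screwdriver from where it was at the start of the episode above 0.04 m).
It fails at once if the roll of yellow tape is pushed more than 40 mm from its place (distance of tape from where it was at the start of the episode above 0.04 m).
It fails at once if the black parts bin is pushed more than 40 mm from its place (distance of bin from where it was at the start of the episode above 0.04 m).
It also fails if it takes over 42 s, if anything falls off the work surface, if the arm or the gripper's body presses on something with over 40 N, if the wrist force passes 120 N, or if a joint passes its speed limit or range.

ROBOT

A 6-joint arm with a two-finger parallel gripper is mounted at the origin on the work surface. World frame = base frame: x ahead of the robot, y to its left, z up, the work surface at z = 0. Lengths are in m, angles in degrees, forces in N, time in s.
With the tool pointing down it reaches from about 0.25 to 0.775 m from the base axis. Payload 8.9 kg.
Tool frame: the origin (TCP) lies between the finger pads; the fingertips stand ctrl.tips_ahead ahead of it and the grasp point (between the pads) lies 8 mm behind it (ctrl.tips_ahead is the distance from the TCP to the fingertips, in m); z points along the fingers, y is the line along which they close (so a half turn about z gives the same grasp; the last joint's range is limited). The gripper opens to 85 mm and grips with 20 to 120 N. Pads are 22 mm wide; open, the fingers measure 114 mm over their backs; the gripper's body (76 mm by 85 mm) begins 54 mm behind the grasp point. The pads swing forward as they close: fully open they stand 13 mm farther back than shut.
Start: joints at [-82.065, 16.656, -8.789, 64.555, 0, 82.019], TCP at [0.144, -0.505, 0.242] pointing down, gripper open.
Joint ranges: [-144.48, 144.48], [-52.06, 99.96], [-74.48, 78.29], [-112.23, 115.85], [-86.99, 84.42], [-180, 180]. Speed limits (degrees/s): [127.2, 127.2, 159.86, 180, 180, 180].

INTERFACE

Orientations are given as [roll, pitch, yaw] about the fixed x, y, z axes, in that order (R = Rz(yaw) Ry(pitch) Rx(roll)).
In Python, from cell import status, cams, workorder, ctrl gives the robot as it stands. The module is installed in compiled form; this text tells all that it offers.
- The arm moves only by the shell command python3 -m handwheel 'ROWS' [FORCE]. ROWS is JSON, a list of rows, each a list of 7 numbers: the shift along the tool's x, y, z in mm, then the turn, a rotation vector about the tool's x, y, z in rad, then the opening, from -1 (shut) to 1 (fully open). A call has 1 to 12 rows; each row is the pose to reach, as a shift and turn from the pose commanded when the call began, along the tool's axes at that moment; what a row does not reach only later rows make up. A row lasts 1/10 s, in which the tool goes at most 50 mm and 8.59 degrees, less where a joint would pass 70% of its speed; a pose out of reach is approached as far as the arm can. A call with a gripper value outside its range is refused whole. The fingers move at their own pace and stop on an object; FORCE is the grip in N (left out, the last holds). Time passes only in rows, so rows that repeat a pose let the fingers close. It gives the time, the measured TCP pose, the force, the opening and the grip force at its end, in the units of the state.
- status.state(): the state, without advancing time (a new reading comes with each control period).
- cams.camera(name): name is "side" or "top" or "wrist"; returns a dict with "frame" (480x640x3 uint8, red, green, blue), "range_z" (480x640 float32, m along the optical axis (not along the pixel's ray), 0 where there is no reading), "fx", "fy", "cx", "cy" (pixels), "dist" ([k1, k2, p1, p2, k3] as OpenCV has them; the pictures are not rectified), "origin" and "attitude" of the camera in the world; the wrist camera has in their place "T_tool_cam" (4x4, takes a point from camera to tool coordinates, whose origin is the TCP and whose axes are the flange's). Camera axes: x right, y down, z forward; pixel columns grow to the right and rows downward; lengths in m; the calibration is good to about 2 mm. A picture is of the moment at which its call begins: read the wrist's pose just before it.
- workorder.finish_job(): hands the job in; it is judged then, once.
The state is a dict: "clock": time; "joints": joint angles; "qd": joint speeds; "tau": joint torques, N m; "position": TCP position; "eef_rot": TCP orientation; "force": force on the tool from outside, world axes, zero at the start; "moment": the same for the moment, N m; "opening": finger opening in m; "finger_force": force on a finger pad.
Only numpy, scipy, OpenCV 4.12 (cv2) and the standard library are available. Lean on these libraries where they do the work, as an engineer would, in place of code of your own. Each camera call takes 0.05 s, during which the arm holds its last target. There are 200 camera calls.

## Working session

There is one attempt and no reset: what is moved stays moved. The work goes in short steps, Python scripts to look and compute and a shell command to move; the robot and the scene stay as the last step left them, time stands still between calls to the robot, and variables do not carry over. Pictures are saved under pics/ and viewed, at most 10 in all, crops included, and the job is handed in when it is done.

```bash
mkdir -p pics; cat > h.py <<'E'
import numpy as np, cv2
from scipy.spatial.transform import Rotation as R
from cell import status, cams, workorder, ctrl
def snap(n,save=None):
    s=status.state(); c=cams.camera(n)
    if n=='wrist':
        T=np.eye(4); T[:3,:3]=R.from_euler('xyz',s['eef_rot'],degrees=True).as_matrix(); T[:3,3]=s['position']
        c['T']=T@np.array(c['T_tool_cam'])
    if save: cv2.imwrite('pics/'+save+'.png',c['frame'][...,::-1]); 
    return c
E
python3 - <<'E'
from h import *
print(status.state(), ctrl.tips_ahead)
import pickle
for n in ['side','top','wrist']:
    c=snap(n,n+'0'); pickle.dump(c,open(n+'0.pkl','wb'))
    print(n,{k:v for k,v in c.items() if k not in('frame','range_z')})
E
```

```text
{'clock': 0.0, 'joints': array([-8.20639413e+01,  1.66892720e+01, -8.83239704e+00,  6.45550548e+01,
       -8.53143771e-04,  8.20174947e+01]), 'qd': array([ 0.03098843,  0.05532619, -0.12678921,  0.04933365,  0.10776011,
        0.04515126]), 'tau': array([-1.21307230e-04, -5.37146223e+01,  3.31370687e+01,  1.60822057e-02,
       -2.99566027e-04, -3.12316551e-06]), 'position': array([ 0.14391939, -0.50443082,  0.24172054]), 'eef_rot': array([-1.79923901e+02, -9.80981863e-03,  1.59185581e+01]), 'force': array([ 0.26479381,  0.40021556, -0.13833037]), 'moment': array([ 0.02149399, -0.04612298, -0.00655567]), 'finger_force': 0.0, 'opening': 0.08557060752523964} 0.011
side {'fx': 453.84995113128565, 'fy': 453.84995113128565, 'cx': 318.8268109336898, 'cy': 237.67156806360637, 'dist': array([-0.0340489,  0.       ,  0.       ,  0.       ,  0.       ]), 'origin': array([0.12418379, 0.68367662, 0.96249562]), 'attitude': array([-138.33403859,   -1.06057599, -148.31231613])}
top {'fx': 545.7703606522646, 'fy': 545.7703606522646, 'cx': 303.26193664264974, 'cy': 246.4151132783641, 'dist': array(
[... 381 characters left out ...]
_tool_cam': array([[-5.55746470e-04, -9.50504561e-01, -3.10710109e-01,
         7.99301002e-02],
       [ 9.99999537e-01, -7.72398216e-04,  5.74238848e-04,
         5.90875004e-04],
       [-7.85808578e-04, -3.10709646e-01,  9.50504550e-01,
        -1.31964840e-01],
       [ 0.00000000e+00,  0.00000000e+00,  0.00000000e+00,
         1.00000000e+00]]), 'T': array([[ 2.73694137e-01, -9.14227470e-01, -2.98797008e-01,
         2.20975278e-01],
       [-9.61816706e-01, -2.60274335e-01, -8.46516051e-02,
        -4.83291083e-01],
       [-3.78369860e-04,  3.10556602e-01, -9.50554814e-01,
         3.73781942e-01],
       [ 0.00000000e+00,  0.00000000e+00,  0.00000000e+00,
         1.00000000e+00]])}
```

View pics/top0.png

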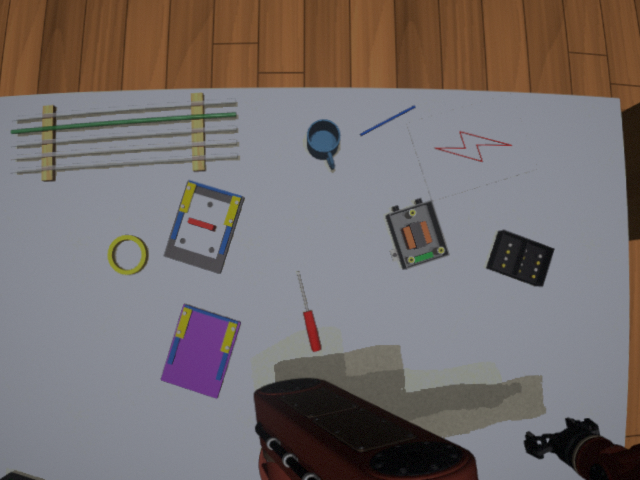

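View pics/side0.png

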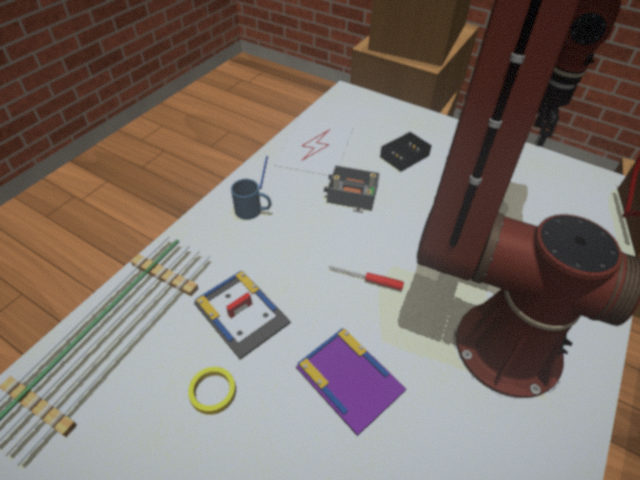

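The top picture shows two jig shapes. One at (205,225) has a dark base, blue guides, yellow lips and the cover with its red handle. The other at (201,350) has a purple base and is empty. The dark one fits the description, and its open front points down-left in the picture, at (190,262). The housing is at (417,234), with its glands at the upper edge, (395,208) and (420,201). Next I'll check both in an enlarged crop.

```bash
python3 - <<'E'
import cv2, numpy as np
f=cv2.imread('pics/top0.png')
a=f[170:285,155:255]; b=f[185:300,370:470]
im=np.hstack([cv2.resize(x,None,fx=4,fy=4,interpolation=cv2.INTER_CUBIC) for x in(a,b)])
cv2.imwrite('pics/crop1.png',im)
E
```

```text
(no output)
```

View pics/crop1.png

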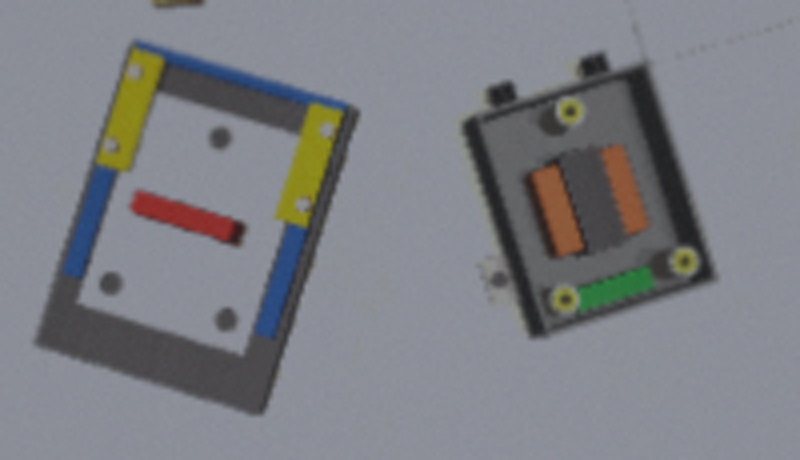

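The crop confirms it: dark base, blue guides, yellow lips, cover inside with its single hole at (220,138) and hole pair at (110,284) and (226,320). The housing's thread mouths are at (569,112), (565,299) and (684,262).

```bash
cat >> h.py <<'E'
def pose(c):
    if 'T' in c: return c['T'][:3,:3],c['T'][:3,3]
    return R.from_euler('xyz',c['attitude'],degrees=True).as_matrix(),np.array(c['origin'])
def onplane(c,uv,z):
    K=np.array([[c['fx'],0,c['cx']],[0,c['fy'],c['cy']],[0,0,1]])
    p=cv2.undistortPoints(np.array(uv,float).reshape(-1,1,2),K,np.array(c['dist'])).reshape(-1,2)
    M,o=pose(c); d=np.c_[p,np.ones(len(p))]@M.T
    return o+d*((z-o[2])/d[:,2])[:,None]
def proj(c,P):
    K=np.array([[c['fx'],0,c['cx']],[0,c['fy'],c['cy']],[0,0,1]])
    M,o=pose(c); return cv2.projectPoints((np.array(P,float).reshape(-1,3)-o)@M,np.zeros(3),np.zeros(3),K,np.array(c['dist']))[0].reshape(-1,2)
H=np.array([[-52,38],[-52,-38],[54,0]])/1000
def fit(P,M=H):  # planar rigid fit: x,y,yaw of frame with model M
    P=np.array(P)[:,:2]; a=M-M.mean(0); b=P-P.mean(0)
    t=np.arctan2((a[:,0]*b[:,1]-a[:,1]*b[:,0]).sum(),(a*b).sum()); c,s=np.cos(t),np.sin(t)
    Rm=np.array([[c,-s],[s,c]]); o=P.mean(0)-Rm@M.mean(0)
    return o,np.degrees(t),np.linalg.norm(M@Rm.T+o-P,axis=1)*1000
E
python3 - <<'E'
from h import *; import pickle
c=pickle.load(open('top0.pkl','rb'))
cr=lambda L,ox,oy:(np.array(L)+.5)/4-.5+[ox,oy]
h=onplane(c,cr([[110,284],[226,320],[220,138]],155,170),.016); print('cover',h,fit(h))
b=onplane(c,cr([[565,299],[684,262],[569,112]],270,185),.06); print('box',b,fit(b))
g=onplane(c,cr([[188,217]],155,170),.056); print('bar',g)
print('mug,tape,screwdriver ends,bin', onplane(c,[[323,135],[127,255],[298,272],[317,349],[520,258]],.03))
# jig: outer corners of dark base 
j=onplane(c,cr([[135,42],[356,106],[263,413],[37,344]],155,170),.012);print('jig corners',j)
print(c['range_z'][225,203],c['range_z'][240,415])
E
```

```text
cover [[0.55311422 0.31128217 0.016     ]
 [0.53100785 0.23843797 0.016     ]
 [0.64377693 0.24369512 0.016     ]] (array([0.59190541, 0.25960107]), np.float64(-16.99215606307542), array([0.21972597, 0.06516927, 0.26078374]))
box [[ 0.50670634 -0.24474459  0.06      ]
 [ 0.52885701 -0.31705705  0.06      ]
 [ 0.61854305 -0.24822951  0.06      ]] (array([ 0.56724597, -0.26494155]), np.float64(17.705839732930887), array([0.58519534, 0.42135276, 0.32333489]))
bar [[0.59088674 0.25526062 0.056     ]]
mug,tape,screwdriver ends,bin [[ 0.81411742 -0.03654938  0.03      ]
 [ 0.51651868  0.44669963  0.03      ]
 [ 0.47664846  0.02411972  0.03      ]
 [ 0.29072558 -0.02220028  0.03      ]
 [ 0.51093654 -0.52722633  0.03      ]]
jig corners [[0.70496932 0.29921123 0.012     ]
 [0.66412421 0.15971286 0.012     ]
 [0.47393183 0.21557327 0.012     ]
 [0.51597053 0.35789266 0.012     ]]
1.3033234 1.309004
```

```bash
cat >> h.py <<'E'
def go(x,y,z,yaw):
    s=status.state(); p=s['position']; w=np.radians(s['eef_rot'][2]); d=np.array([x,y,z])-p
    c,n=np.cos(w),np.sin(w); dy=(yaw-s['eef_rot'][2]+180)%360-180
    print('row: %.1f %.1f %.1f mm  rz %.4f'%(1e3*(c*d[0]+n*d[1]),1e3*(n*d[0]-c*d[1]),-1e3*d[2],-np.radians(dy)), 't',s['clock'])
E
python3 -c "
from h import *
go(.567,-.265,.19,107.7)"
```

```text
row: 472.5 -114.4 51.9 mm  rz -1.6019 t 0.15
```

```bash
python3 -m handwheel '[[45,-11,5,0,0,-0.14,1],[90,-22,10,0,0,-0.28,1],[135,-33,15,0,0,-0.42,1],[180,-44,20,0,0,-0.56,1],[225,-55,25,0,0,-0.7,1],[270,-66,30,0,0,-0.84,1],[315,-77,35,0,0,-0.98,1],[360,-88,40,0,0,-1.12,1],[400,-97,44,0,0,-1.26,1],[440,-107,48,0,0,-1.4,1],[472,-114,52,0,0,-1.54,1],[472,-114,52,0,0,-1.602,1]]'
python3 -m handwheel '[[0,0,0,0,0,0,1],[0,0,0,0,0,0,1],[0,0,0,0,0,0,1]]'
python3 - <<'E'
from h import *; import pickle
c=snap('wrist','w1'); pickle.dump(c,open('w1.pkl','wb'))
print(status.state()['joints'],status.state()['qd'])
cv2.imwrite('pics/w1a.png',cv2.resize(c['frame'][...,::-1],(800,600)))
T=np.array([[.50670634,-.24474459,.06],[.52885701,-.31705705,.06],[.61854305,-.24822951,.06]]);print(proj(c,T)*1.25)
go(.567,-.265,.19,107.7)
E
```

```text
clock: 1.35
position: [0.5693, -0.2631, 0.189]
eef_rot: [180.0, -0.1, 108.2]
force: [-0.9, 0.1, -0.7]
opening: 0.0853
finger_force: 0.0
clock: 1.65
position: [0.5661, -0.2663, 0.1904]
eef_rot: [-180.0, 0.0, 107.6]
force: [0.1, -0.6, -0.3]
opening: 0.0849
finger_force: 0.0
[-3.18857672e+01  2.93571156e+01  2.72369684e+00  6.33617635e+01
 -2.36235453e-03  4.05422592e+01] [ 0.01549595  0.00372524  0.10609185  0.02122631  0.04482442 -0.43481744]
[[317.68349884 233.27308331]
 [323.44013355 346.37401376]
 [485.78994007 291.0119348 ]]
row: 1.0 1.3 0.5 mm  rz -0.0022 t 1.7
```

View pics/w1a.png

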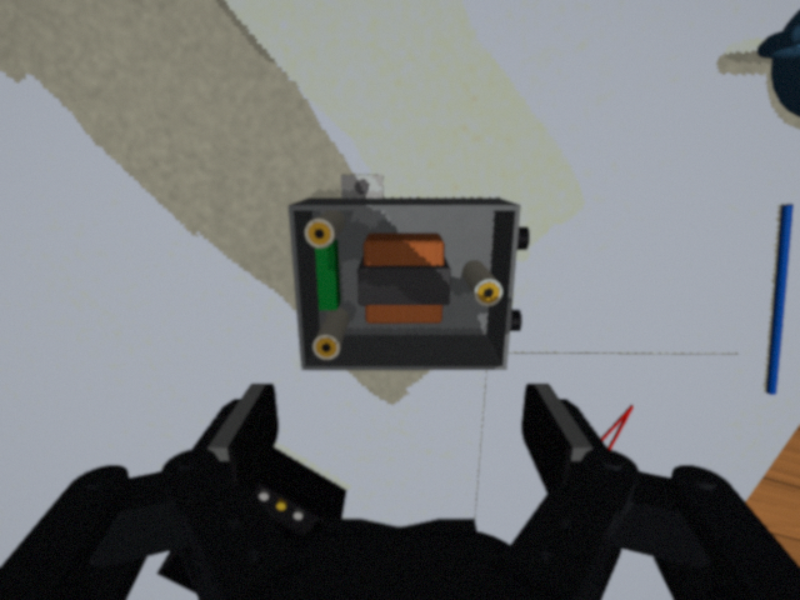

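The wrist picture shows the housing from above, with the thread mouths at (319,233), (326,347) and (488,291). That agrees with the top camera to about 1.5 mm. Next I'll refine these and look at the cover from a similar viewpoint.

```bash
cat >> h.py <<'E'
def dark(c,uv,r):  # darkness-weighted centroid within r px, iterated
    g=cv2.cvtColor(c['frame'],cv2.COLOR_RGB2GRAY).astype(float); Y,X=np.mgrid[:480,:640]; out=[]
    for u in np.array(uv,float):
        for _ in range(8):
            m=(X-u[0])**2+(Y-u[1])**2<=r*r; th=(g[m].min()+g[m].max())/2; w=m*np.clip(th-g,0,None)
            u=np.array([(w*X).sum(),(w*Y).sum()])/w.sum()
        out.append(u)
    return np.array(out)
E
python3 - <<'E'
from h import *; import pickle
c=pickle.load(open('w1.pkl','rb'))
u0=(np.array([[319,233],[326,347],[488,291]])+.5)/1.25-.5
u=dark(c,u0,5); print(u0,u)
for q in(u0,u): print(fit(onplane(c,q,.06)))
go(.592,.2585,.15,73)
E
```

```text
[[255.1 186.3]
 [260.7 277.5]
 [390.3 232.7]] [[254.95526316 186.60263158]
 [260.48292295 277.7426529 ]
 [390.15906933 234.14957265]]
(array([ 0.56840105, -0.26451389]), np.float64(17.945674712215972), array([0.15658218, 0.26889517, 0.1356245 ]))
(array([ 0.5684912 , -0.26518958]), np.float64(17.546955106439952), array([0.18119948, 0.09191639, 0.13987696]))
row: 492.5 183.1 40.5 mm  rz 0.6034 t 1.7
```

```bash
python3 -m handwheel '[[44,16,3,0,0,0.05,1],[88,32,6,0,0,0.1,1],[132,49,10,0,0,0.15,1],[176,65,14,0,0,0.2,1],[220,82,18,0,0,0.25,1],[264,98,22,0,0,0.3,1],[308,115,26,0,0,0.36,1],[352,131,30,0,0,0.42,1],[396,147,34,0,0,0.48,1],[440,163,38,0,0,0.54,1],[480,178,40,0,0,0.6,1],[492,183,40,0,0,0.603,1]]'
python3 -m handwheel '[[0,0,0,0,0,0,1],[0,0,0,0,0,0,1],[0,0,0,0,0,0,1]]'
python3 - <<'E'
from h import *; import pickle
c=snap('wrist','w2'); pickle.dump(c,open('w2.pkl','wb'))
cv2.imwrite('pics/w2a.png',cv2.resize(c['frame'][...,::-1],(800,600)))
E
```

```text
clock: 2.9
position: [0.5908, 0.2619, 0.1501]
eef_rot: [-180.0, -0.1, 73.2]
force: [0.3, -0.3, -0.7]
opening: 0.0857
finger_force: 0.0
clock: 3.2
position: [0.5916, 0.2569, 0.1505]
eef_rot: [180.0, 0.0, 73.1]
force: [0.3, -0.6, -1.2]
opening: 0.0856
finger_force: 0.0
```

View pics/w2a.png

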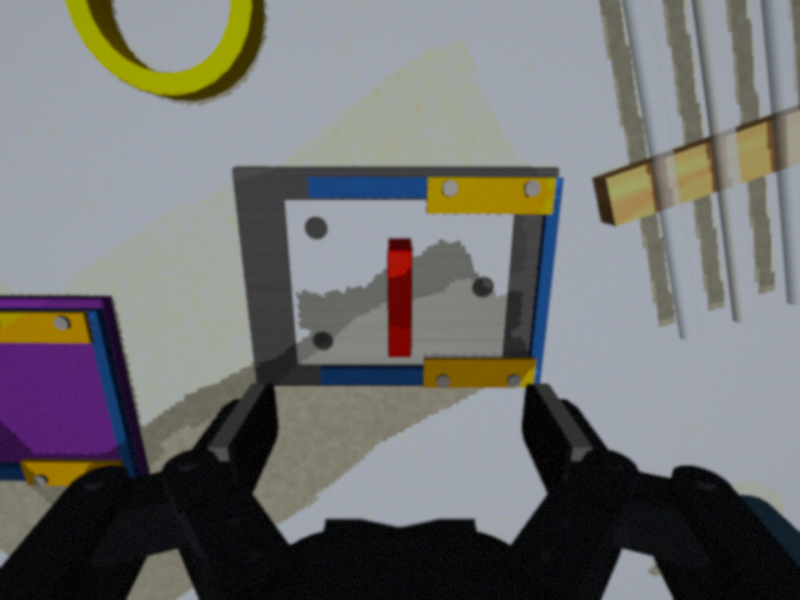

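The wrist picture shows the cover in the dark-based jig. Its holes are at (316,228), (322,341) and (482,287), the bar top spans (388–411, 250–355), and the lips' front ends are near x=427 and x=424.

```bash
python3 - <<'E'
from h import *; import pickle
c=pickle.load(open('w2.pkl','rb'))
s=lambda L:(np.array(L)+.5)/1.25-.5
u0=s([[316,228],[322,341],[482,287]])
o,yaw,e=fit(onplane(c,u0,.016)); print(o,yaw,e)
u=dark(c,u0,11);print(u-u0,fit(onplane(c,u,.016)))
b=onplane(c,s([[388.5,250],[411.5,250],[388.5,355.5],[411.5,355.5]]),.056);print('bar',b.mean(0),b[1]-b[0],b[2]-b[0])
l=onplane(c,s([[427,213],[424,358]]),.023).mean(0);print('lipfront',l)
y=np.radians(yaw);ex=np.array([np.cos(y),np.sin(y)])
print('cover x in jig',(o-l[:2])@ex-.001, 'lat',(o-l[:2])@[-ex[1],ex[0]])
go(b.mean(0)[0],b.mean(0)[1],.038,90+yaw)
E
```

```text
[0.59276338 0.25992035] -17.124937057933046 [0.26947509 0.1413502  0.2215596 ]
[[-0.31334609 -0.44982062]
 [ 0.19047264 -0.99595945]
 [-0.25989338  0.09278245]] (array([0.5927935 , 0.26026651]), np.float64(-17.311329260013284), array([0.17859403, 0.4335945 , 0.33412839]))
bar [0.59355441 0.26076436 0.056     ] [ 0.01179875 -0.00360277  0.        ] [-0.01858731 -0.05918811  0.        ]
lipfront [0.6088108  0.25540789 0.023     ]
cover x in jig -0.017664682383605815 lat -0.00041286300996702045
row: 4.3 0.7 112.6 mm  rz 0.0031 t 3.25
```

```bash
python3 -m handwheel '[[4,1,20,0,0,0.003,1],[4,1,50,0,0,0.003,1],[4,1,80,0,0,0.003,1],[4,1,100,0,0,0.003,1],[4,1,112,0,0,0.003,1],[4,1,112,0,0,0.003,1],[4,1,112,0,0,0.003,1]]'
python3 -m handwheel '[[0,0,0,0,0,0,0.3],[0,0,0,0,0,0,0],[0,0,0,0,0,0,-0.3],[0,0,0,0,0,0,-0.6],[0,0,0,0,0,0,-1],[0,0,0,0,0,0,-1],[0,0,0,0,0,0,-1],[0,0,0,0,0,0,-1],[0,0,0,0,0,0,-1],[0,0,0,0,0,0,-1]]' 60
```

```text
clock: 3.95
position: [0.5941, 0.2618, 0.0392]
eef_rot: [180.0, -0.0, 72.9]
force: [-0.1, -0.5, 0.5]
opening: 0.0856
finger_force: 0.0
clock: 4.95
position: [0.5937, 0.2622, 0.0387]
eef_rot: [180.0, -0.0, 73.0]
force: [-0.9, 0.6, 4.7]
opening: 0.0129
finger_force: 59.7
```

```bash
python3 -m handwheel '[[0,-3,-1,0,0,0,-1],[0,-12,-1,0,0,0,-1],[0,-24,-1,0,0,0,-1],[0,-36,-1,0,0,0,-1],[0,-48,-1,0,0,0,-1],[0,-60,-1,0,0,0,-1],[0,-70,-1,0,0,0,-1],[0,-78,-1,0,0,0,-1],[0,-80,-1,0,0,0,-1],[0,-80,-1,0,0,0,-1],[0,-80,-1,0,0,0,-1]]' 80
python3 - <<'E'
from h import *; import pickle
c=snap('wrist','w3'); pickle.dump(c,open('w3.pkl','wb'))
cv2.imwrite('pics/w3a.png',cv2.resize(c['frame'][...,::-1],(800,600)))
s=status.state();print(s['position'],s['eef_rot'],s['force'],s['moment'])
E
```

```text
clock: 6.05
position: [0.5175, 0.2855, 0.0394]
eef_rot: [180.0, -0.0, 73.0]
force: [-0.1, 0.0, -1.5]
opening: 0.0127
finger_force: 78.0
[0.51748566 0.28543695 0.03935945] [ 1.79975187e+02 -1.51381652e-02  7.29660364e+01] [-0.55852728  0.37392062 -2.4554691 ] [ 0.0161841  -0.00514492 -0.035528  ]
```

View pics/w3a.png

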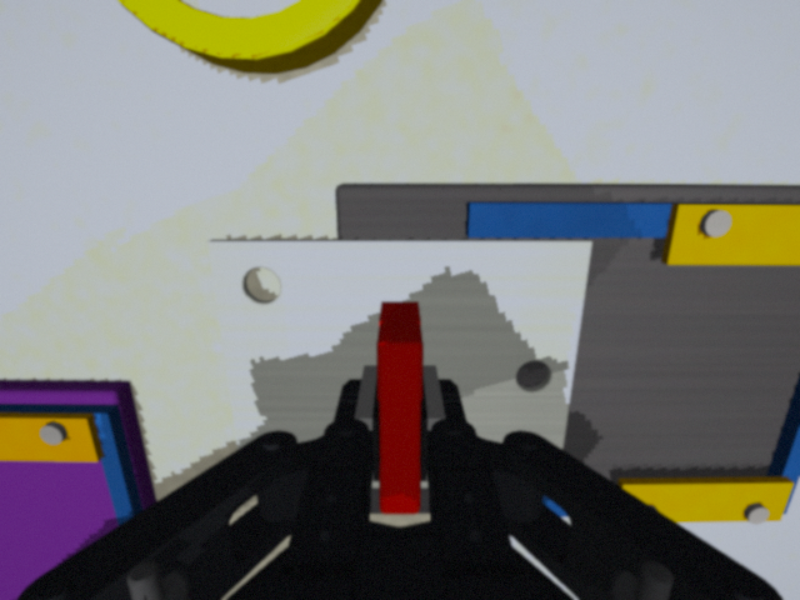

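The plate's +x edge (x≈590) is now clear of the lips, which start at x≈668. Hole 0 is at (263,284), hole 2 at (534,375), and the +y corners are at (210,240) and (591,240). From these I'll work out the plate's pose in the hand.

```bash
python3 - <<'E'
from h import *; import pickle
c=pickle.load(open('w3.pkl','rb'))
s=lambda L:(np.array(L)+.5)/1.25-.5
P=onplane(c,s([[263,284],[534,375],[591.5,240],[210,240]]),.0167)
M=np.array([[-52,38],[54,0],[70,55],[-70,55]])/1000
o,yaw,e=fit(P,M);print(o,yaw,e); o2,y2,e2=fit(P[:2],M[:2]);print(o2,y2,e2)
s_=status.state();p=s_['position'];w=np.radians(s_['eef_rot'][2])
for O in(o,o2):
    d=O-p[:2];print('origin in tool x,y mm',1e3*(np.cos(w)*d[0]+np.sin(w)*d[1]),1e3*(np.sin(w)*d[0]-np.cos(w)*d[1]))
E
```

```text
[0.51782983 0.28346289] -17.11481221391182 [0.22592252 0.10478293 0.43192538 0.40431281]
[0.51787041 0.28358639] -17.201194520918936 [0.07968896 0.07968896]
origin in tool x,y mm -1.7866372930678667 0.9073422471384931
origin in tool x,y mm -1.6566668941787597 0.909970788872064
```

```bash
python3 -m handwheel '[[0,0,-10,0,0,0,-1],[0,0,-30,0,0,0,-1],[0,0,-55,0,0,0,-1],[0,0,-80,0,0,0,-1],[0,0,-90,0,0,0,-1],[0,0,-90,0,0,0,-1]]'
python3 -c "
from h import *
go(.567,-.2637,.13,107.8)"
```

```text
clock: 6.7
position: [0.5181, 0.2858, 0.131]
eef_rot: [179.9, -0.1, 73.0]
force: [-0.3, 0.3, -1.9]
opening: 0.0126
finger_force: 78.1
row: -511.1 207.6 1.0 mm  rz -0.6079 t 6.7
```

```bash
python3 -m handwheel '[[-15,6,0,0,0,-0.02,-1],[-50,20,0,0,0,-0.06,-1],[-95,39,0,0,0,-0.12,-1],[-140,57,0,0,0,-0.18,-1],[-185,75,0,0,0,-0.24,-1],[-230,93,0,0,0,-0.3,-1],[-275,112,0,0,0,-0.36,-1],[-320,130,0,0,0,-0.42,-1],[-365,148,0,0,0,-0.48,-1],[-410,167,0,0,0,-0.54,-1],[-450,183,0,0,0,-0.58,-1],[-480,195,0,0,0,-0.6,-1]]'
python3 -m handwheel '[[0,0,0,0,0,0,-1],[0,0,0,0,0,0,-1],[0,0,0,0,0,0,-1]]'
python3 -c "
from h import *
go(.567,-.2637,.112,107.8)"
```

```text
clock: 7.9
position: [0.5622, -0.2332, 0.1278]
eef_rot: [-179.9, -0.0, 107.4]
force: [-0.1, 1.1, -2.3]
opening: 0.0127
finger_force: 78.1
clock: 8.2
position: [0.5623, -0.2294, 0.1284]
eef_rot: [-179.9, -0.1, 107.4]
force: [0.5, 0.0, -1.2]
opening: 0.0126
finger_force: 78.1
row: -34.2 -5.8 16.4 mm  rz -0.0073 t 8.2
```

```bash
python3 -m handwheel '[[-10,-2,0,0,0,-0.007,-1],[-24,-4,4,0,0,-0.007,-1],[-34,-6,10,0,0,-0.007,-1],[-34,-6,16,0,0,-0.007,-1],[-34,-6,16,0,0,-0.007,-1],[-34,-6,16,0,0,-0.007,-1],[-34,-6,16,0,0,-0.007,-1]]'
python3 - <<'E'
from h import *; import pickle
go(.567,-.2637,.1017,107.8)
for n in('wrist','top'):
    c=snap(n,n+'4'); pickle.dump(c,open(n+'4.pkl','wb'))
    if n=='wrist':
        f=c['frame'][150:390,160:480,::-1]; cv2.imwrite('pics/w4a.png',cv2.resize(f,None,fx=2.5,fy=2.5,interpolation=cv2.INTER_CUBIC))
    else: cv2.imwrite('pics/t4a.png',cv2.resize(c['frame'][170:310,340:500,::-1],None,fx=4,fy=4,interpolation=cv2.INTER_CUBIC))
E
```

```text
clock: 8.9
position: [0.5674, -0.2645, 0.1134]
eef_rot: [180.0, -0.0, 107.8]
force: [-0.2, 0.3, -1.6]
opening: 0.0127
finger_force: 78.1
row: 0.9 -0.2 11.7 mm  rz -0.0003 t 8.9
```

View pics/w4a.png

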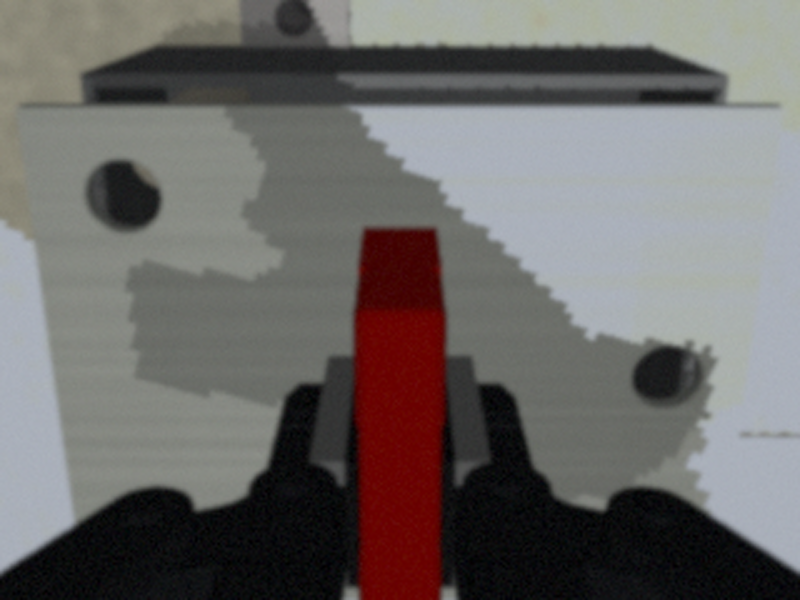

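View pics/t4a.png

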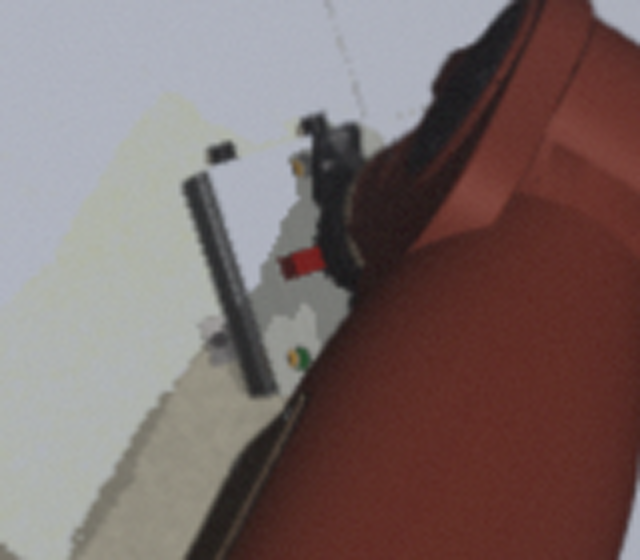

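Wrist crop: hole 0 is at (123,195), with brass showing at its upper right, and hole 2 is at (667,375). In the top crop the brass also shows through the holes at (299,357) and (300,165). Both fit the expected parallax. I'll lower to 15 mm and compare the holes with the threads using the same wrist camera.

```bash
python3 -m handwheel '[[1,0,4,0,0,0,-1],[1,0,8,0,0,0,-1],[1,0,11,0,0,0,-1],[1,0,11,0,0,0,-1],[1,0,11,0,0,0,-1],[1,0,11,0,0,0,-1],[1,0,11,0,0,0,-1]]'
python3 - <<'E'
from h import *; import pickle
c=snap('wrist','w5'); pickle.dump(c,open('w5.pkl','wb'))
t=snap('top','t5'); pickle.dump(t,open('t5.pkl','wb'))
print(status.state()['position'],status.state()['eef_rot'])
f=cv2.resize(c['frame'][150:390,160:480,::-1],None,fx=2.5,fy=2.5,interpolation=cv2.INTER_CUBIC)
g=cv2.resize(t['frame'][200:270,385:445,::-1],None,fx=5,fy=5,interpolation=cv2.INTER_CUBIC)  # 300x350
# two hole close-ups + top view
a=cv2.resize(c['frame'][200:250,180:240,::-1],None,fx=8,fy=8,interpolation=cv2.INTER_CUBIC)[:300,:480]
z=np.zeros((600,800,3),np.uint8)
a=cv2.resize(c['frame'][195:255,175:255,::-1],None,fx=5,fy=5,interpolation=cv2.INTER_CUBIC)
b=cv2.resize(c['frame'][265:325,390:470,::-1],None,fx=5,fy=5,interpolation=cv2.INTER_CUBIC)
z[:300,:400]=a; z[300:,:400]=b; z[:350,450:750]=g
cv2.imwrite('pics/m5.png',z)
E
```

```text
clock: 9.7
position: [0.5672, -0.2639, 0.1025]
eef_rot: [180.0, 0.0, 107.8]
force: [-0.6, 0.1, -2.8]
opening: 0.0129
finger_force: 78.1
[ 0.56714315 -0.26392183  0.10243445] [1.79989865e+02 1.01706187e-02 1.07761303e+02]
```

View pics/m5.png

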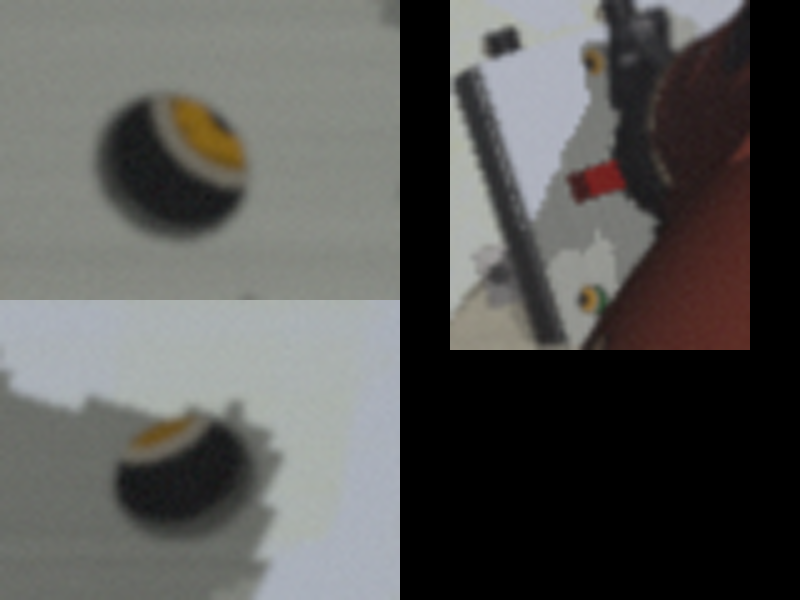

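Hole 0's rim is centred at panel pixel (172,166), with brass and the edge of the mouth at its upper right near (225,122). Hole 2 is centred at about (187,478). In the top panel the holes are at (592,299) and (594,61).

```bash
python3 - <<'E'
from h import *; import pickle
c=pickle.load(open('w5.pkl','rb'));t=pickle.load(open('t5.pkl','rb'))
pz=lambda L,ox,oy:(np.array(L)+.5)/5-.5+[ox,oy]
h=onplane(c,np.r_[pz([[172,166]],175,195),pz([[187,178]],390,265)],.0798)
print('holes wrist',h[:,:2]); w1=pickle.load(open('w1.pkl','rb'))
th=onplane(w1,dark(w1,[[255,186.5],[260.5,277.5],[390.2,233.2]],5),.06); print('threads wrist',th[:,:2]); print('diff mm',1e3*(h-th[[0,2]])[:,:2])
print('cover from 2 holes',fit(h,H[[0,2]]),'box',fit(th))
print('thread predicted in panels',(proj(c,th)-[175,195]+.5)*5-.5,(proj(c,th)-[390,265]+.5)*5-.5)
ht=onplane(t,pz([[592-450,299],[594-450,61]],385,200),.0798);print('holes top',ht[:,:2])
tt=onplane(pickle.load(open('top0.pkl','rb')),(np.array([[565,299],[569,112]])+.5)/4-.5+[270,185],.06);print('diff top mm',1e3*(ht-tt)[:,:2])
E
```

```text
holes wrist [[ 0.50676056 -0.24555186]
 [ 0.61962849 -0.24936854]]
threads wrist [[ 0.50729625 -0.24454631]
 [ 0.53038538 -0.3171889 ]
 [ 0.62011846 -0.24890789]]
diff mm [[-0.5356956  -1.00554964]
 [-0.48997185 -0.46064842]]
cover from 2 holes (array([ 0.56804596, -0.26585758]), np.float64(17.785532453340384), array([0.16347025, 0.16347025])) box (array([ 0.5684912 , -0.26518958]), np.float64(17.546955106439952), array([0.18119948, 0.09191639, 0.13987696]))
thread predicted in panels [[ 236.84865288  107.61910841]
 [ 293.46679496  731.71381206]
 [1214.93156644  442.35018545]] [[-838.15134712 -242.38089159]
 [-781.53320504  381.71381206]
 [ 139.93156644   92.35018545]]
holes top [[ 0.50606449 -0.24594141]
 [ 0.61821929 -0.24799428]]
diff top mm [[-0.64185075 -1.19681785]
 [-0.32376009  0.23522338]]
```

Both cameras put the plate within about 1 mm of the threads, low by (0.5, 0.6) mm in x and y. I'll make that small correction, let it settle and hand in.

```bash
python3 -m handwheel '[[0.4,0.6,0,0,0,0,-1],[0.4,0.6,0,0,0,0,-1],[0.4,0.6,0,0,0,0,-1],[0.4,0.6,0,0,0,0,-1],[0.4,0.6,0,0,0,0,-1],[0.4,0.6,0,0,0,0,-1],[0.4,0.6,0,0,0,0,-1],[0.4,0.6,0,0,0,0,-1]]'
python3 -c "
from h import *
s=status.state();print(s['position'],s['eef_rot'],abs(s['qd']).max(),s['finger_force']);print(workorder.finish_job())"
```

```text
clock: 10.6
position: [0.5675, -0.2633, 0.1023]
eef_rot: [-180.0, -0.0, 107.8]
force: [0.3, -0.1, -2.4]
opening: 0.0129
finger_force: 78.1
[ 0.56748445 -0.2632946   0.1022864 ] [-1.79997529e+02 -4.16673787e-04  1.07760860e+02] 0.10745696159416843 78.1061339378357
the job is handed in; nothing more can be done
None
```

I slid the cover out of the jig and handed the job in at 10.6 s, with the cover gripped level and still about 15 mm above the housing rim; before a last 0.7 mm correction, holes 0 and 2 measured within about 1.4 mm of their threads, hole 1 was hidden by the gripper and is inferred, and the hand-in returned no verdict.

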